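# Peg the soap dish shut

### The job

Rats have been at the soap: close the green soap dish fully and then push its red peg along the gutter, through the lid's eye and the dish's eye, until the head of the peg sits against the end of the gutter. The dish stands loose, so go gently and do not shove it across the table, and leave the other things on the table where they are.

Things in the scene. Friction and masses are not known exactly. Their poses are not given: they have to be found in the camera images.
- dish: Green plastic soap dish, loose on the table (about 0.4 kg, slides at about 3 N), an open box 90 (x) x 130 (y) x 45 (z) mm, walls 4 mm. Origin: centre of its underside; z up. The lid hinges on its back rim (x = +45 mm). Its front wall (x = -45 mm) carries a gutter with the peg and, in line with it, an eye. A bar of soap lies inside and needs no attention.
- lid (a joint): Angle of the lid (rad): 0 = shut on the rim, about 1.57 = standing upright, at most 1.95 (leaning back). The stiff hinge (0.035 N m) holds the lid wherever it is left; it must be right down for the eyes to line up, and it cannot shut if the peg has already been pushed in.
- lid_hinge (a point): Middle of the hinge line of the lid, which runs along the dish's y axis; at x = 45, z = 45 mm in the dish frame.
- lid_edge (a point): Middle of the free edge of the lid, on its outer (upper when shut) face. The lid is a plate 92 mm from hinge to edge, 132 mm wide, 6 mm thick (outer face 51 mm above the table when shut).
- lid_eye (a point): Centre of the hole in the lid's eye, a white 24 mm square plate, 6 mm thick, with a 14 mm round hole, that hangs from the free edge of the lid. With the lid shut it lies in line with the gutter at x = -58, y = 12 to 18, z = 28 mm in the dish frame, between the gutter and the dish's own eye.
- dish_eye (a point): Centre of the hole in the dish's own eye, a white 24 mm square upright plate, y = 24 to 30 mm, with a 14 mm round hole: x = -58, y = 27, z = 28 mm in the dish frame.
- gutter_end (a point): Open end of the gutter, level with the dish's side, where the peg's head must come to sit, on the peg's axis: x = -58, y = -65, z = 28 mm in the dish frame. The open-topped U gutter runs from here along +y to y = +5 mm; 12 mm wide inside, floor at z = 23, walls up to z = 30, outer face at x = -67 mm.
- peg: Red plastic peg (25 g) lying loose in the gutter, pulled back so that its head stands 29 to 40 mm out of the gutter's end. Round shaft 10 mm thick, 104 mm long, the last 7 mm tapered to 5 mm; disc head 18 mm across, 6 mm thick. Origin: on the axis at the head's inner face; the shaft runs along +y (the dish's +y), the head to y = -6 mm. Axis 28 mm above the table.
- peg_tip (a point): Centre of the tapered end of the peg, y = +104 mm in the peg frame. Pushed home it stands 9 mm beyond the far face of the dish's eye.
- cup: Pink plastic cup, 74 mm across, 95 mm high, beside the dish; origin at the centre of its underside. Bystander.
- brush: Blue scrubbing brush, 100 (x) x 55 (y) mm, 51 mm high, near the peg's side of the dish; origin at the centre of its underside. Bystander.
- holder: Steel toothbrush holder, 68 mm across, 105 mm high (175 mm with the two brushes), at the back; origin at the centre of its underside. Bystander.
- jar: White ceramic jar, 96 mm across, 120 mm high, at the back; origin at the centre of its underside. Bystander.
- pump: Light green soap pump bottle, 68 mm across, 172 mm high, on the right; origin at the centre of its underside. Bystander.
- carton: Red carton lying flat, 160 (x) x 45 (y) x 38 mm high, on the left; origin at the centre of its underside. Bystander.
Things that resemble listed ones, but are neither listed nor needed, are in the scene too. Of the things that look like the dish, the largest one is meant.

How it is judged:
On the way, in this order (a step that is already met when the one before it is completed fails the run):
1. the lid is fully shut (within 0.06 rad) (value of joint lid below 0.06 rad), for 0.2 s.
2. the peg has gone through both eyes with the lid shut (value of joint lid below 0.06 rad and y of peg_tip in the frame of dish above 0.032 m and x of peg_tip in the frame of dish between -0.064 and -0.052 m and z of peg_tip in the frame of dish between 0.022 and 0.034 m and angle between the y axis of peg and the y axis of dish, either way round below 0.1 rad), for 0.1 s.
At the end, for the whole second after the job is handed in: The lid is shut (within 0.06 rad); the peg lies through both eyes, its tip within 6 mm of their centre line and its axis within 0.1 rad of it, with its head within 4 mm of the end of the gutter; the dish stands flat on the table; dish and peg are at rest (value of joint lid below 0.06 rad and y of peg in the frame of dish above -0.069 m and x of peg_tip in the frame of dish between -0.064 and -0.052 m and z of peg_tip in the frame of dish between 0.022 and 0.034 m and angle between the y axis of peg and the y axis of dish, either way round below 0.1 rad and angle between dish's own z axis and vertical below 0.05 rad and linear speed of each of dish, peg below 0.02 m/s); the robot touches nothing.
It fails at once if the dish is shoved more than 50 mm from where it stood (distance of dish from where it was at the start of the episode above 0.05 m).
It fails at once if another thing on the table is moved more than 30 mm (distance of any of cup, brush, holder, jar, pump, carton from where it was at the start of the episode above 0.03 m).
It also fails if it takes over 51 s, if anything falls off the work surface, if the arm or the gripper's body presses on something with over 40 N, if the wrist force passes 120 N, or if a joint passes its speed limit or range.

### The arm

A 6-joint arm with a two-finger parallel gripper is mounted at the origin on the work surface. World frame = base frame: x ahead of the robot, y to its left, z up, the work surface at z = 0. Lengths are in m, angles in rad, forces in N, time in s.
With the tool pointing down it reaches from about 0.325 to 0.875 m from the base axis. Payload 4.4 kg.
Tool frame: the origin (TCP) lies where the fingers leave the gripper's body, on its centre line; the fingertips stand 73 mm ahead of it and the grasp point (between the pads) lies 54 mm ahead of it; z points along the fingers, y is the line along which they close (so a half turn about z gives the same grasp; the last joint's range is limited). The gripper opens to 85 mm and grips with 20 to 120 N. Pads are 22 mm wide; open, the fingers measure 114 mm over their backs; the gripper's body (76 mm by 85 mm) begins 54 mm behind the grasp point. The pads swing forward as they close: fully open they stand 13 mm farther back than shut.
Start: joints at [1.111, 0.207, 1.542, -0, 1.393, -0.15], TCP at [0.175, 0.548, 0.304] pointing down, gripper open.
Joint ranges: [-2.73, 2.73], [-0.86, 2.22], [0.23, 2.46], [-1.11, 4.25], [0.08, 2.63], [-2.82, 2.82]. Speed limits (rad/s): [2.79, 2.79, 3.14, 3.14, 3.14, 3.14].

### API

Orientations are given as a 3x3 rotation matrix whose columns are the frame's x, y, z axes.
In Python, from workcell import sensors, camera, camera_params, workorder, masks_of, spot_point gives the robot as it stands.
- The arm moves only by the shell command python3 -m inch 'ROWS' [OPENING] [FORCE]. ROWS is a JSON object of lists of equal length, an entry for each row: "slide": the shift along the tool's x, y, z in m, a list of three; "yaw": the turn about the tool's z in degrees. A call has 1 to 12 rows; each row is the pose to reach, as a shift and turn from the pose commanded when the call began, along the tool's axes at that moment; what a row does not reach only later rows make up. A row lasts 1/10 s, in which the tool goes at most 50 mm and 8.59 degrees, less where a joint would pass 70% of its speed; a pose out of reach is approached as far as the arm can. A call with a gripper value outside its range is refused whole. OPENING is the opening, from -1 (shut) to 1 (fully open), set as the call begins (- or left out, the last holds). The fingers move at their own pace and stop on an object; FORCE is the grip in N (left out, the last holds). Time passes only in rows, so rows that repeat a pose let the fingers close. It gives the time, the measured TCP pose, the force, the opening and the grip force at its end, in the units of the state.
- sensors.state(): the state, without advancing time (a new reading comes with each control period).
- camera(name): name is "side" or "top"; returns (picture, depth): 480x640x3 uint8, red, green, blue; 480x640 float32, m along the optical axis (not along the pixel's ray), 0 where there is no reading.
- camera_params(name): a dict with "camera_matrix" (3x3 intrinsics, pixels), "k1" (the pictures are not rectified: a ray, as slopes to the right and down, at radius r is drawn at 1 + k1 r^2 times it, then the intrinsics apply), "eye" and "attitude" of the camera in the world. Camera axes: x right, y down, z forward; pixel columns grow to the right and rows downward; lengths in m; the calibration is good to about 2 mm. A picture is of the moment at which its call begins. camera_params takes no time and is no camera call.
- workorder.sign_off(): hands the job in; it is judged then, once.
Trained networks look in the newest picture that a camera, given by its name, has taken for a name from the list of things; names that differ only in an ending like _2 or _b are one class to them, and where a whole thing is asked for, a point or a joint stands for the part that bears it (a point fixed in the world has none). Each returns a list of dicts, best first, with "p" (0 to 1); they miss things now and then, are a little off and sometimes report something else, mostly with a low value. They report only what shows in the picture. A call takes as long as a camera call. They do not tell look-alikes from the thing itself.
- masks_of(camera, target): "pixels" (480x640 bool, what is visible of it) and "location" ([column, row] in pixels, amid what is visible of it).
- spot_point(camera, target): "location" ([column, row] in pixels: a listed point, or the origin of a listed thing).
The state is a dict: "time": time; "joint_positions": joint angles; "joint_velocities": joint speeds; "joint_torque": joint torques, N m; "ee_pos": TCP position; "tool_rot": TCP orientation; "wrist_force": force on the tool from outside, world axes, zero at the start; "wrist_torque": the same for the moment, N m; "opening": finger opening in m; "grasp_force": force on a finger pad.
Only numpy, scipy, OpenCV 4.12 (cv2) and the standard library are available. Lean on these libraries where they do the work, as an engineer would, in place of code of your own. Each camera call takes 0.05 s, during which the arm holds its last target. There are 200 camera calls.

## Working session

There is one attempt and no reset: what is moved stays moved. The work goes in short steps, Python scripts to look and compute and a shell command to move; the robot and the scene stay as the last step left them, time stands still between calls to the robot, and variables do not carry over. Pictures are saved under pics/ and viewed, at most 10 in all, crops included, and the job is handed in when it is done.

```bash
mkdir -p pics; ls
cat > h.py <<'E'
import numpy as np, cv2
from workcell import sensors, camera, camera_params, workorder, masks_of, spot_point
def ray(cam,px):
    p=camera_params(cam);K=np.array(p["camera_matrix"]);k=p["k1"]
    d=cv2.undistortPoints(np.array([[px]],float),K,np.array([k,0,0,0.]))[0,0]
    return np.array(p["eye"]),np.array(p["attitude"])@np.array([d[0],d[1],1.])
def at_z(cam,px,z):
    e,r=ray(cam,px);return e+r*(z-e[2])/r[2]
def at_depth(cam,px,D):
    e,r=ray(cam,px);return e+r*D[int(round(px[1])),int(round(px[0]))]
def cloud(cam,D,mask):
    v,u=np.nonzero(mask&(D>0));p=camera_params(cam)
    d=cv2.undistortPoints(np.stack([u,v],1)[:,None].astype(float),np.array(p["camera_matrix"]),np.array([p["k1"],0,0,0.]))[:,0]
    c=np.c_[d,np.ones(len(d))]*D[v,u][:,None]
    return np.array(p["eye"])+c@np.array(p["attitude"]).T
E
python3 - <<'E'
from h import *
for c in("side","top"):
    im,D=camera(c);cv2.imwrite(f"pics/{c}0.png",im[:,:,::-1]);np.save(f"pics/{c}D.npy",D)
    p=camera_params(c);print(c,p["eye"],np.round(p["attitude"],2).tolist())
    for n in("dish","peg","lid_hinge","lid_edge","lid_eye","dish_eye","gutter_end","peg_tip","cup","brush","holder","jar","pump","carton"):
        for r in spot_point(c,n)[:3]:
            print(n,round(r["p"],2),np.round(r["location"]),np.round(at_depth(c,np.clip(r["location"],0,[639,479]),D),3))
print(sensors.state())
E
```

```text
pics
side [ 0.52487166 -0.88421853  0.68451121] [[1.0, -0.04, 0.02], [-0.04, -0.58, 0.81], [-0.02, -0.81, -0.58]]
dish 0.84 [228. 313.] [ 0.345 -0.217  0.029]
dish 0.7 [365. 304.] [ 0.627 -0.206  0.027]
peg 0.46 [286. 266.] [ 0.459 -0.076  0.034]
lid_hinge 0.97 [343. 248.] [ 0.593 -0.049  0.059]
lid_hinge 0.63 [373. 286.] [ 0.65  -0.156  0.032]
lid_edge 0.8 [358. 298.] [ 0.615 -0.194  0.034]
lid_edge 0.77 [353. 218.] [0.621 0.01  0.104]
lid_edge 0.68 [218. 311.] [ 0.322 -0.207  0.026]
lid_eye 0.97 [352. 303.] [ 0.6   -0.197  0.024]
lid_eye 0.7 [214. 316.] [ 0.312 -0.21   0.016]
lid_eye 0.68 [338. 207.] [ 0.585 -0.005  0.145]
dish_eye 0.84 [306. 240.] [0.506 0.039 0.024]
dish_eye 0.74 [208. 315.] [ 0.303 -0.213  0.023]
dish_eye 0.63 [349. 303.] [ 0.594 -0.203  0.028]
gutter_end 0.89 [374. 314.] [ 0.644 -0.223  0.015]
gutter_end 0.83 [232. 323.] [ 0.354 -0.235  0.019]
gutter_end 0.6 [292. 260.] [ 0.472 -0.057  0.034]
peg_tip 0.52 [302. 246.] [0.497 0.003 0.03 ]
cup 0.88 [337. 224.] [0.588 0.107 0.023]
brush 0.75 [294. 325.] [ 0.477 -0.231  0.001]
brush 0.51 [322. 441.] [ 0.527 -0.515  
[... 1913 characters left out ...]
 'joint_velocities': array([-2.89412330e-04,  2.87245228e-05, -1.40140625e-04, -5.01149410e-04,
       -2.83288512e-04, -6.79419060e-04]), 'joint_torque': array([-5.57592500e-06, -3.83035469e+01, -2.91961080e+01, -2.81680462e-05,
        6.16233538e-04, -1.38427254e-06]), 'ee_pos': array([0.17478024, 0.54780838, 0.30387829]), 'tool_rot': array([[-9.52686280e-01,  3.03955345e-01, -1.70295747e-05],
       [ 3.03955345e-01,  9.52686280e-01,  2.22145718e-06],
       [ 1.68990660e-05, -3.05987849e-06, -1.00000000e+00]]), 'wrist_force': array([-0.175828  , -0.33127237,  0.31919504]), 'wrist_torque': array([-0.0213288 , -0.01604635,  0.03718164]), 'grasp_force': 0.0, 'opening': 0.08514274313880434}
```

Run:
```python
import cv2
a=cv2.imread("pics/side0.png")[150:350,180:440];b=cv2.imread("pics/top0.png")[120:360,230:460]
cv2.imwrite("pics/c1.png",cv2.resize(a,None,fx=3,fy=3,interpolation=2))
cv2.imwrite("pics/c2.png",cv2.resize(b,None,fx=2.5,fy=2.5,interpolation=2))
```

```text
(no output)
```

View pics/c1.png

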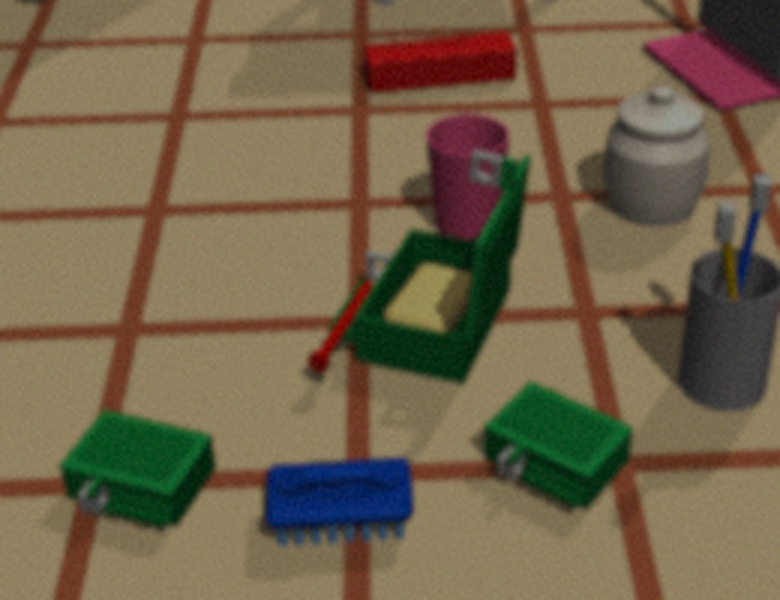

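View pics/c2.png

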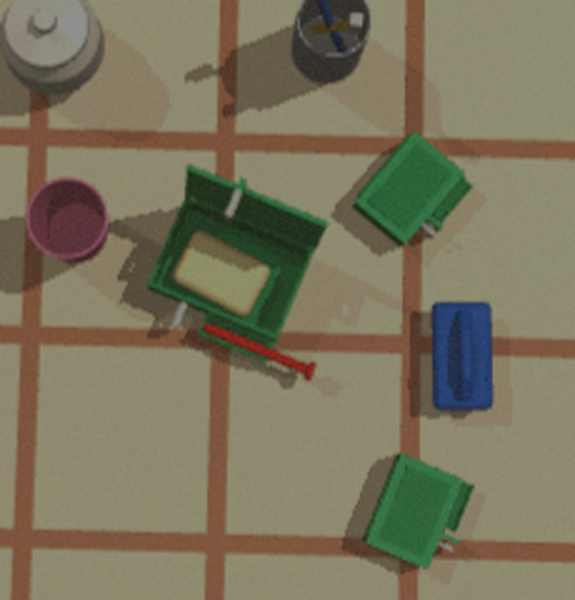

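The large open dish is in the middle (top crop: dish about (240,270), red peg head at (310,370)). The two small closed dishes are look-alikes. Next I measure the dish pose and the lid angle.

```bash
cat > m.py <<'E'
from h import *
import sys
def measure(tag,c0=(0.53,0.0)):
    Z=dict(peg=.028,peg_tip=.028,gutter_end=.028,dish_eye=.028,dish=0)
    for c in("top","side"):
        im,D=camera(c);cv2.imwrite(f"pics/{tag}_{c}.png",im[:,:,::-1])
        for n,z in Z.items():
            for r in spot_point(c,n):
                w=at_z(c,r["location"],z)
                if np.hypot(*(w[:2]-c0))<.13: print(c,n,round(r["p"],2),np.round(w,4))
        P=cloud(c,D,np.ones(D.shape,bool));hsv=cv2.cvtColor(im,cv2.COLOR_RGB2HSV)
        for nm,M in(("green",(abs(hsv[...,0].astype(int)-65)<22)&(hsv[...,1]>130)),("red",((hsv[...,0]<5)|(hsv[...,0]>174))&(hsv[...,1]>200))):
            P=cloud(c,D,M);P=P[np.hypot(*(P[:,:2]-c0).T)<.13]
            np.save(f"pics/{tag}_{c}_{nm}.npy",P);print(c,nm,len(P))
            if nm=="red" and len(P)>20:
                m=P.mean(0);v=np.linalg.svd(P-m)[2][0];s=(P-m)@v;print(" red axis",m.round(4),v.round(3),(m+v*s.min()).round(4),(m+v*s.max()).round(4), "yaw",np.degrees(np.arctan2(-v[0],v[1])))
            if nm=="green":
                R=P[(P[:,2]>.037)&(P[:,2]<.050)];r=cv2.minAreaRect((R[:,:2]*1000).astype(np.float32));print(" rim",len(R),r)
                L=P[P[:,2]>.07]
                if len(L)>20:
                    m=L.mean(0);n=np.linalg.svd(L-m)[2][2];print(" lid plane",m.round(4),n.round(3),"zmax",np.percentile(L[:,2],99))
E
python3 -c "
from m import *
measure('a')"
```

```text
top peg 0.58 [ 0.4631 -0.0791  0.028 ]
top peg_tip 0.79 [0.4991 0.0174 0.028 ]
top gutter_end 0.93 [ 0.4762 -0.0467  0.028 ]
top dish_eye 0.78 [0.5139 0.0389 0.028 ]
top dish 0.71 [ 0.5492 -0.0065  0.    ]
top dish 0.62 [ 0.6047 -0.0188  0.    ]
top green 413
 rim 99 ((555.2454223632812, -6.8424224853515625), (126.02801513671875, 91.94219970703125), 68.1407470703125)
 lid plane [ 0.6064 -0.0251  0.1261] [-0.924  0.358  0.137] zmax 0.15856675371440818
top red 79
 red axis [ 0.4818 -0.0334  0.0312] [-0.36  -0.933  0.011] [0.5002 0.0142 0.0306] [ 0.463  -0.0822  0.0318] yaw 158.88982877567128
side peg 0.66 [ 0.4531 -0.0705  0.028 ]
side peg_tip 0.69 [0.5014 0.0134 0.028 ]
side gutter_end 0.91 [ 0.476  -0.0486  0.028 ]
side dish_eye 0.73 [0.5076 0.0452 0.028 ]
side dish_eye 0.19 [0.4957 0.023  0.028 ]
side dish 0.71 [ 0.5455 -0.0171  0.    ]
side green 1493
 rim 217 ((554.715087890625, -11.158897399902344), (131.50111389160156, 95.67166137695312), 68.03588104248047)
 lid plane [ 0.5983 -0.045   0.1121] [-0.925  0.379  0.037] zmax 0.156497638601518
side red 89
 red axis [ 0.4729 -0.0532  0.0309] [-0.362 -0.932 -0.004] [0.4971 0.0093 0.0311] [ 0.4588 -0.0893  0.0307] yaw 158.76708856342648
```

```bash
python3 -m inch '{"slide":[[-0.05,-0.034,0],[-0.09,-0.061,0],[-0.13,-0.089,0],[-0.17,-0.116,0],[-0.21,-0.143,0],[-0.25,-0.171,0],[-0.29,-0.198,0],[-0.33,-0.225,0],[-0.37,-0.252,0],[-0.41,-0.28,0],[-0.45,-0.307,0],[-0.48,-0.328,0]],"yaw":[0,0,0,0,0,0,0,1,2,3,4,4]}' -1 20
python3 -m inch '{"slide":[[-0.035,-0.024,0],[-0.07,-0.048,0],[-0.10,-0.069,0],[-0.12,-0.082,0],[-0.12,-0.082,0],[-0.12,-0.082,0]],"yaw":[0,0,0,0,0,0]}'
```

```text
time: 3.3
ee_pos: [0.5339, 0.0869, 0.3041]
tool_rot: [[-0.928, 0.372, 0.001], [0.372, 0.928, -0.0], [-0.001, 0.0, -1.0]]
wrist_force: [0.3, 0.9, -0.6]
opening: 0.0001
grasp_force: 0.0
time: 3.9
ee_pos: [0.6134, -0.0313, 0.3035]
tool_rot: [[-0.929, 0.371, -0.001], [0.371, 0.929, 0.001], [0.001, 0.0, -1.0]]
wrist_force: [0.2, 0.9, 0.4]
opening: -0.0001
grasp_force: 0.0
```

```bash
python3 -m inch '{"slide":[[-0.03,0,0.01],[-0.03,0,0.05],[-0.03,0,0.09],[-0.03,0,0.115],[-0.03,0,0.125],[-0.03,0,0.125]],"yaw":[0,0,0,0,0,0]}'
python3 - <<'E'
from h import *
im,D=camera("side");cv2.imwrite("pics/b.png",cv2.resize(im[120:320,260:460],None,fx=3,fy=3)[:,:,::-1])
E
```

```text
time: 4.5
ee_pos: [0.6401, -0.0409, 0.1773]
tool_rot: [[-0.93, 0.368, -0.004], [0.368, 0.93, 0.001], [0.004, -0.001, -1.0]]
wrist_force: [-0.4, -0.7, -0.2]
opening: 0.0001
grasp_force: 0.0
```

View pics/b.png

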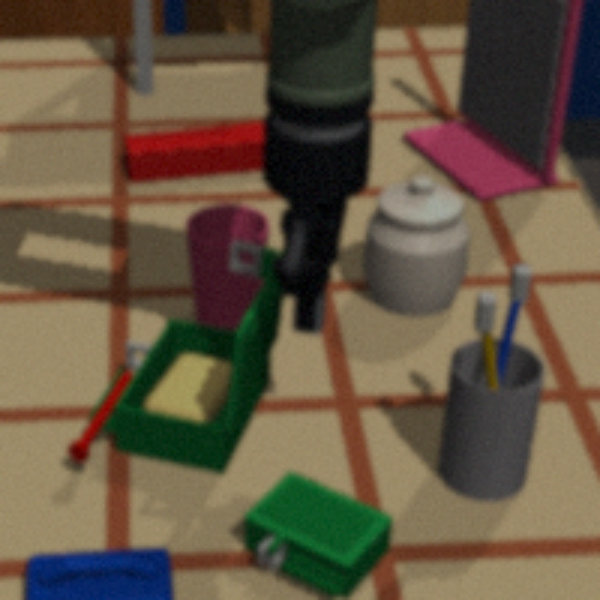

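The closed fingers are behind the lid, with the tip at crop pixel (310,330). I'll sweep it shut along an arc.

```bash
python3 -m inch '{"slide":[[0.008,0,0],[0.016,0,0],[0.023,0,0],[0.029,0,0],[0.034,0,0],[0.039,0,0],[0.044,0,0.001],[0.049,0,0.002],[0.053,0,0.003],[0.058,0,0.004],[0.063,0,0.005],[0.063,0,0.005]],"yaw":[0,0,0,0,0,0,0,0,0,0,0,0]}'
python3 -m inch '{"slide":[[0.004,0,0.002],[0.008,0,0.005],[0.013,0,0.008],[0.017,0,0.012],[0.021,0,0.016],[0.024,0,0.02],[0.026,0,0.024],[0.028,0,0.028],[0.03,0,0.032],[0.031,0,0.034],[0.031,0,0.034]],"yaw":[0,0,0,0,0,0,0,0,0,0,0]}'
python3 - <<'E'
from m import *
measure('d')
im=cv2.imread("pics/d_side.png");cv2.imwrite("pics/d.png",cv2.resize(im[150:310,240:440],None,fx=3.5,fy=3.5))
E
```

```text
time: 5.75
ee_pos: [0.5819, -0.0185, 0.1733]
tool_rot: [[-0.929, 0.369, -0.002], [0.369, 0.929, 0.0], [0.002, -0.0, -1.0]]
wrist_force: [-0.4, 0.5, 0.2]
opening: -0.0
grasp_force: 0.0
time: 6.85
ee_pos: [0.5537, -0.0074, 0.1394]
tool_rot: [[-0.929, 0.37, -0.001], [0.37, 0.929, 0.0], [0.001, -0.0, -1.0]]
wrist_force: [0.2, -0.4, 0.5]
opening: -0.0001
grasp_force: 0.0
top peg 0.51 [ 0.4625 -0.0743  0.028 ]
top peg 0.21 [ 0.4744 -0.0495  0.028 ]
top peg_tip 0.73 [0.5042 0.0156 0.028 ]
top peg_tip 0.58 [ 0.4616 -0.0754  0.028 ]
top gutter_end 0.94 [ 0.4781 -0.0383  0.028 ]
top dish_eye 0.68 [0.5033 0.0451 0.028 ]
top dish 0.77 [ 0.5569 -0.008   0.    ]
top green 473
 rim 16 ((514.8475952148438, 9.5211181640625), (91.94221496582031, 3.894812822341919), 67.92767333984375)
 lid plane [0.5228 0.0016 0.0757] [-0.942  0.335  0.012] zmax 0.19296621062936475
top red 34
 red axis [ 0.4783 -0.0435  0.0311] [-0.349 -0.937 -0.021] [0.5001 0.015  0.0324] [ 0.4638 -0.0825  0.0302] yaw 159.58472185360446
side peg 0.54 [ 0.4545 -0.0728  0.028 ]
side peg_tip 0.64 [0.5016 0.0092 0.028 ]
side gutter_end 0.67 [ 0.4743 -0.0443  0.028 ]
side dish_eye 0.75 [0.509  0.0333 0.028 ]
side dish 0.91 [ 0.5412 -0.0148  0.    ]
side dish 0.51 [ 0.4486 -0.0445  0.    ]
side green 2001
 rim 218 ((551.4098510742188, -16.110382080078125), (119.8912124633789, 92.60340881347656), 68.3191909790039)
 lid plane [ 0.5233 -0.0212  0.1143] [-0.937  0.309  0.163] zmax 0.39608553329143387
side red 101
 red axis [ 0.487  -0.0502  0.079 ] [-0.329 -0.22  -0.918] [ 0.5555 -0.0042  0.2707] [ 0.4644 -0.0653  0.016 ] yaw 123.84268131664467
```

View pics/d.png

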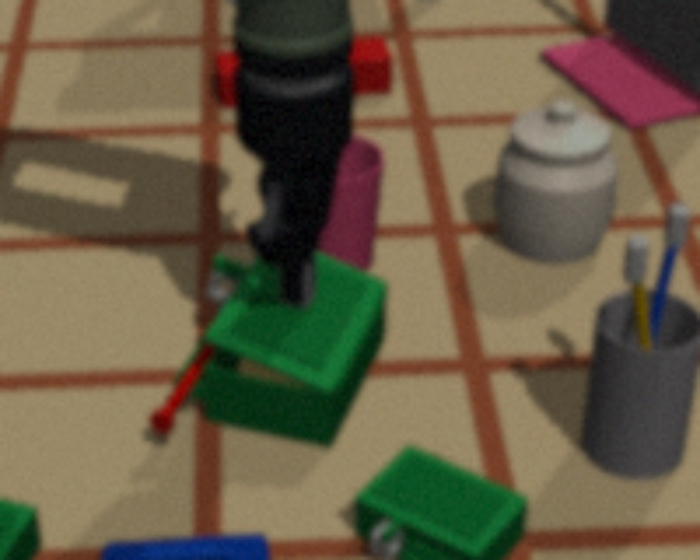

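The lid is nearly shut (about 15° left) and the dish hasn't moved. I'll press it down.

```bash
python3 -m inch '{"slide":[[0.002,0,0.004],[0.003,0,0.008],[0.004,0,0.011],[0.004,0,0.013],[0.004,0,0.015],[0.004,0,0.015]],"yaw":[0,0,0,0,0,0]}'
```

```text
time: 8.05
ee_pos: [0.5501, -0.0059, 0.1244]
tool_rot: [[-0.929, 0.37, -0.001], [0.37, 0.929, 0.0], [0.001, -0.0, -1.0]]
wrist_force: [0.7, -0.1, -0.5]
opening: 0.0002
grasp_force: 0.0
```

```bash
python3 -m inch '{"slide":[[0,0,0.001],[0,0,0.002],[0,0,0.002]],"yaw":[0,0,0]}';python3 -m inch '{"slide":[[0,0,0.001],[0,0,0.002],[0,0,0.002]],"yaw":[0,0,0]}'
```

```text
time: 8.35
ee_pos: [0.5506, -0.006, 0.1236]
tool_rot: [[-0.929, 0.37, 0.0], [0.37, 0.929, -0.0], [-0.0, -0.0, -1.0]]
wrist_force: [-1.9, -0.6, 5.2]
opening: -0.0001
grasp_force: 2.3
time: 8.65
ee_pos: [0.5507, -0.006, 0.1234]
tool_rot: [[-0.929, 0.369, -0.0], [0.369, 0.929, -0.0], [0.0, -0.0, -1.0]]
wrist_force: [-7.0, 0.8, 15.6]
opening: -0.0
grasp_force: 8.1
```

```bash
python3 -m inch '{"slide":[[0,0,-0.02],[0,0,-0.06],[0.02,-0.04,-0.064],[0.04,-0.08,-0.064],[0.056,-0.12,-0.064],[0.056,-0.14,-0.064],[0.056,-0.14,-0.064],[0.056,-0.14,-0.064]],"yaw":[0,0,0,0,0,0,0,0]}'
python3 - <<'E'
from m import *
measure('e')
im=cv2.imread("pics/e_side.png");cv2.imwrite("pics/e.png",cv2.resize(im[150:350,200:450],None,fx=3,fy=3,interpolation=2))
for c in("top","side"):
    P=np.load(f"pics/e_{c}_green.npy");d=(P[:,:2]-[.552,-.009])@np.array([[.929,.37],[-.37,.929]])
    k=(abs(d[:,0])<.035)&(abs(d[:,1])<.055)&(P[:,2]<.09);A=np.c_[d[k],np.ones(k.sum())];print(np.linalg.lstsq(A,P[k,2],rcond=None)[0],k.sum())
    k=(P[:,2]>.043)&(P[:,2]<.06);print(cv2.minAreaRect((P[k,:2]*1000).astype(np.float32)))
E
```

```text
time: 9.45
ee_pos: [0.4469, -0.1155, 0.1851]
tool_rot: [[-0.929, 0.371, 0.001], [0.371, 0.929, 0.0], [-0.001, 0.001, -1.0]]
wrist_force: [-0.2, 0.3, -0.2]
opening: -0.0003
grasp_force: 0.0
top peg 0.58 [ 0.4598 -0.0778  0.028 ]
top peg_tip 0.43 [0.4997 0.022  0.028 ]
top gutter_end 0.71 [ 0.4785 -0.0441  0.028 ]
top dish_eye 0.57 [0.5122 0.0412 0.028 ]
top dish_eye 0.19 [ 0.6049 -0.0228  0.028 ]
top dish 0.72 [ 0.5538 -0.0059  0.    ]
top green 2252
 rim 819 ((545.9194946289062, -2.8896865844726562), (128.58126831054688, 114.46473693847656), 68.64737701416016)
top red 70
 red axis [ 0.4853 -0.024   0.0315] [-0.376 -0.927  0.01 ] [0.5011 0.0151 0.0311] [ 0.4715 -0.0581  0.0319] yaw 157.93042210931662
side gutter_end 0.89 [ 0.4813 -0.0577  0.028 ]
side dish_eye 0.84 [0.512  0.0349 0.028 ]
side dish 0.87 [ 0.5501 -0.0202  0.    ]
side green 1945
 rim 426 ((541.6365966796875, -5.5818634033203125), (131.9802703857422, 117.7901840209961), 68.55209350585938)
side red 71
 red axis [ 0.4682 -0.0655  0.0307] [-0.371 -0.929 -0.02 ] [ 0.4816 -0.032   0.0314] [ 0.4587 -0.0893  0.0302] yaw 158.24370193264056
[0.01301865 0.00297289 0.0517346 ] 1449
((545.370361328125, -2.67498779296875), (128.58126831054688, 115.64405822753906), 68.64737701416016)
[-0.01241777  0.00357353  0.05212508] 793
((541.43017578125, -6.107337951660156), (133.10948181152344, 117.7901840209961), 68.55209350585938)
```

View pics/e.png

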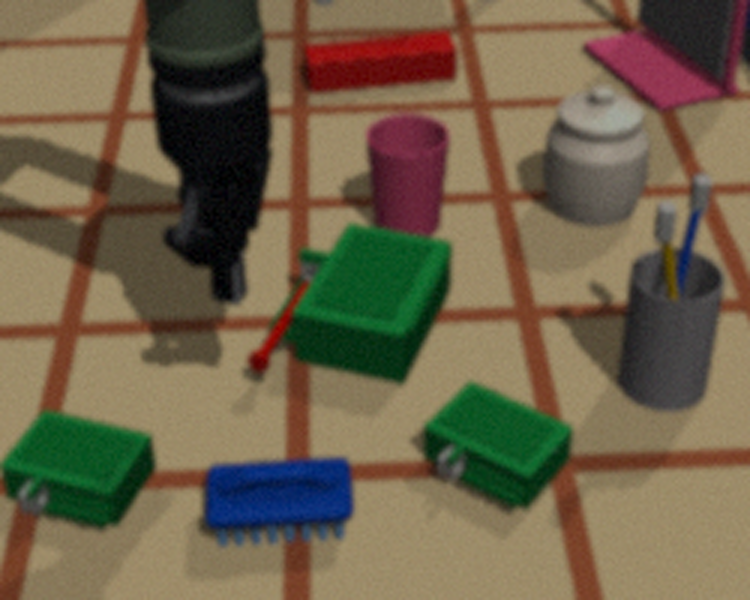

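The lid is flat and shut, and the peg head is at crop pixel (258,360). I'll lower behind the head and start pushing.

```bash
python3 -m inch '{"slide":[[-0.0015,-0.005,0.03],[-0.0015,-0.005,0.06],[-0.0015,-0.005,0.085],[-0.0015,-0.005,0.092],[-0.0015,-0.005,0.092],[-0.0015,-0.001,0.092],[-0.0015,0.003,0.092],[-0.0015,0.007,0.092],[-0.0015,0.011,0.092],[-0.0015,0.015,0.092],[-0.0015,0.019,0.092],[-0.0015,0.019,0.092]],"yaw":[0,0,0,0,0,0,0,0,0,0,0,0]}'
python3 - <<'E'
from m import *
measure('f')
im=cv2.imread("pics/f_side.png");cv2.imwrite("pics/f.png",cv2.resize(im[190:310,220:380],None,fx=4,fy=4,interpolation=2))
E
```

```text
time: 11.25
ee_pos: [0.4552, -0.0978, 0.0929]
tool_rot: [[-0.929, 0.369, 0.0], [0.369, 0.929, 0.0], [-0.0, 0.0, -1.0]]
wrist_force: [-0.0, -0.4, -0.0]
opening: -0.0003
grasp_force: 0.0
top peg_tip 0.49 [0.506 0.018 0.028]
top gutter_end 0.58 [ 0.4814 -0.0387  0.028 ]
top dish_eye 0.8 [0.5078 0.0427 0.028 ]
top dish 0.82 [ 0.5558 -0.0095  0.    ]
top dish 0.24 [0.5113 0.0338 0.    ]
top green 2242
 rim 816 ((547.22216796875, -2.7728958129882812), (127.6751480102539, 112.64749908447266), 67.63401794433594)
top red 51
 red axis [ 0.4901 -0.0118  0.0315] [-0.363 -0.932  0.008] [0.5006 0.0151 0.0313] [ 0.4795 -0.0391  0.0318] yaw 158.739823269294
side peg 0.57 [ 0.4571 -0.0733  0.028 ]
side peg_tip 0.41 [0.4986 0.0094 0.028 ]
side gutter_end 0.65 [ 0.4724 -0.0454  0.028 ]
side dish_eye 0.58 [0.5059 0.0249 0.028 ]
side dish 0.64 [ 0.546  -0.0242  0.    ]
side green 1945
 rim 413 ((542.0550537109375, -6.2783966064453125), (130.64559936523438, 117.05645751953125), 68.83838653564453)
side red 44
 red axis [ 0.4729 -0.0563  0.0355] [-0.145 -0.746  0.65 ] [ 0.4766 -0.0374  0.0189] [ 0.4614 -0.1158  0.0874] yaw 169.00841723737943
```

View pics/f.png

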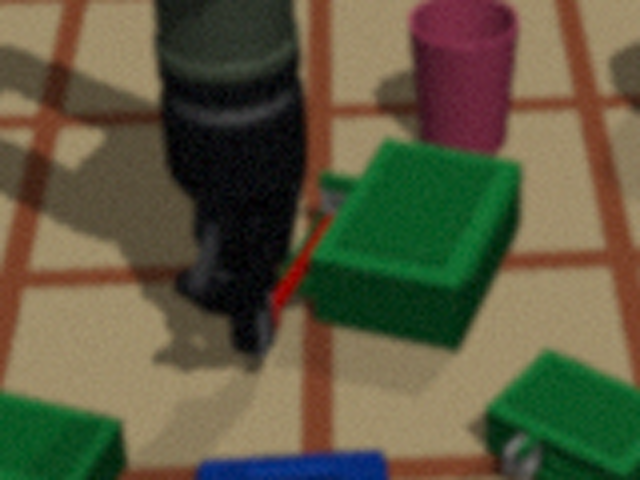

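The finger sits right behind the head and in line with the peg. I'll push on.

```bash
python3 -m inch '{"slide":[[0,0.003,0],[0,0.006,0],[0,0.009,0],[0,0.012,0],[0,0.015,0],[0,0.018,0],[0,0.021,0],[0,0.024,0],[0,0.024,0]],"yaw":[0,0,0,0,0,0,0,0,0]}'
python3 -m inch '{"slide":[[0,0.001,0],[0,0.002,0],[0,0.003,0],[0,0.004,0],[0,0.004,0],[0,0.004,0]],"yaw":[0,0,0,0,0,0]}'
python3 - <<'E'
from m import *
measure('g')
E
```

```text
time: 12.75
ee_pos: [0.464, -0.0756, 0.0929]
tool_rot: [[-0.929, 0.369, 0.0], [0.369, 0.929, 0.0], [-0.0, 0.0, -1.0]]
wrist_force: [-0.3, -0.0, 0.2]
opening: -0.0001
grasp_force: 0.0
time: 13.35
ee_pos: [0.4654, -0.0722, 0.0929]
tool_rot: [[-0.929, 0.37, -0.0], [0.37, 0.929, 0.0], [0.0, 0.0, -1.0]]
wrist_force: [-0.9, 0.5, -0.1]
opening: 0.0002
grasp_force: 0.0
top peg_tip 0.41 [0.5112 0.0372 0.028 ]
top peg_tip 0.31 [ 0.6006 -0.021   0.028 ]
top gutter_end 0.96 [ 0.4827 -0.0461  0.028 ]
top gutter_end 0.27 [0.511  0.0432 0.028 ]
top dish_eye 0.69 [0.5024 0.0448 0.028 ]
top dish 0.82 [ 0.5538 -0.0088  0.    ]
top dish 0.51 [0.5061 0.0225 0.    ]
top green 1801
 rim 656 ((545.8392333984375, -1.9654922485351562), (126.98866271972656, 115.6291732788086), 68.60260772705078)
top red 30
 red axis [0.497  0.0046 0.0304] [-0.38  -0.92   0.093] [0.505  0.0239 0.0285] [ 0.4904 -0.0114  0.032 ] yaw 157.55502906837503
side peg 0.54 [ 0.4731 -0.0431  0.028 ]
side peg_tip 0.51 [0.5071 0.0443 0.028 ]
side gutter_end 0.79 [ 0.4777 -0.0526  0.028 ]
side dish_eye 0.77 [0.501  0.0461 0.028 ]
side dish 0.59 [ 0.5478 -0.0224  0.    ]
side green 1971
 rim 422 ((541.1505737304688, -5.66619873046875), (134.2166748046875, 118.73270416259766), 68.6048355102539)
 lid plane [ 0.4753 -0.0925  0.142 ] [-0.879  0.457  0.139] zmax 0.29043256940315465
side red 26
 red axis [ 0.4817 -0.0464  0.07  ] [ 0.106 -0.084  0.991] [ 0.4769 -0.0426  0.0255] [ 0.502  -0.0623  0.2589] yaw -128.209122217203
```

```bash
python3 -m inch '{"slide":[[0,0.001,0],[0,0.002,0],[0,0.003,0],[0,0.003,0],[0,0.003,0]],"yaw":[0,0,0,0,0]}'
python3 -m inch '{"slide":[[0,0.001,0],[0,0.002,0],[0,0.002,0],[0,0.002,0]],"yaw":[0,0,0,0]}'
python3 - <<'E'
from m import *
measure('i')
im=cv2.imread("pics/i_side.png");cv2.imwrite("pics/i.png",cv2.resize(im[220:310,250:370],None,fx=6,fy=6,interpolation=2))
E
```

```text
time: 14.45
ee_pos: [0.4665, -0.0694, 0.0929]
tool_rot: [[-0.929, 0.37, 0.0], [0.37, 0.929, 0.0], [-0.0, 0.0, -1.0]]
wrist_force: [0.7, -0.1, 0.4]
opening: -0.0001
grasp_force: 0.0
time: 14.85
ee_pos: [0.4672, -0.0675, 0.0929]
tool_rot: [[-0.929, 0.37, -0.0], [0.37, 0.929, 0.0], [0.0, 0.0, -1.0]]
wrist_force: [0.1, 0.1, 0.3]
opening: -0.0001
grasp_force: 0.0
top peg_tip 0.53 [0.52  0.04  0.028]
top dish_eye 0.63 [0.5115 0.0418 0.028 ]
top dish 0.58 [ 0.553  -0.0033  0.    ]
top green 1723
 rim 656 ((548.009521484375, -3.3454360961914062), (128.04318237304688, 110.42019653320312), 68.28573608398438)
top red 25
 red axis [0.4984 0.0079 0.0316] [-0.325 -0.943 -0.066] [0.5031 0.0216 0.0325] [ 0.4941 -0.0047  0.0307] yaw 161.00754823534018
side peg 0.7 [0.5048 0.0441 0.028 ]
side peg 0.41 [ 0.4756 -0.0359  0.028 ]
side peg_tip 0.44 [0.5104 0.0411 0.028 ]
side gutter_end 0.87 [ 0.4771 -0.0468  0.028 ]
side dish_eye 0.85 [0.5099 0.0428 0.028 ]
side dish 0.56 [ 0.5476 -0.016   0.    ]
side green 1998
 rim 423 ((540.7628784179688, -18.94426727294922), (160.6304473876953, 119.17724609375), 74.67761993408203)
 lid plane [ 0.4703 -0.0887  0.1352] [-0.763  0.634  0.126] zmax 0.2123655567436746
side red 18
```

View pics/i.png

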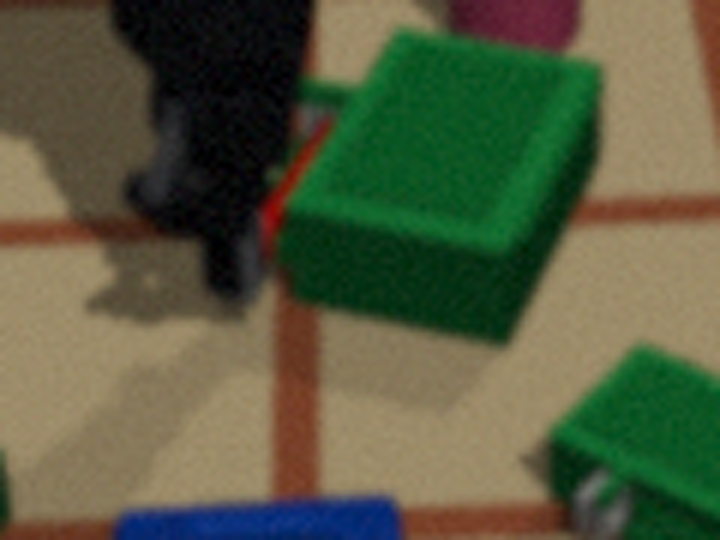

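Nearly home, and no contact force yet. I'll continue in small steps.

```bash
python3 -m inch '{"slide":[[0,0.001,0],[0,0.002,0],[0,0.002,0],[0,0.002,0]],"yaw":[0,0,0,0]}'
python3 -m inch '{"slide":[[0,0.001,0],[0,0.002,0],[0,0.002,0],[0,0.002,0]],"yaw":[0,0,0,0]}'
```

```text
time: 15.85
ee_pos: [0.468, -0.0657, 0.0929]
tool_rot: [[-0.929, 0.37, 0.0], [0.37, 0.929, 0.0], [-0.0, 0.0, -1.0]]
wrist_force: [-0.1, -0.4, 0.5]
opening: -0.0
grasp_force: 0.0
time: 16.25
ee_pos: [0.4683, -0.0642, 0.0928]
tool_rot: [[-0.929, 0.369, -0.001], [0.369, 0.929, -0.001], [0.001, -0.001, -1.0]]
wrist_force: [-3.1, -4.8, 1.5]
opening: 0.0001
grasp_force: 2.4
```

Contact at the predicted position. I'll back off and check.

```bash
python3 -m inch '{"slide":[[0,-0.01,0],[0,-0.03,0],[0,-0.05,-0.02],[0,-0.07,-0.06],[0.03,-0.07,-0.1],[0.06,-0.07,-0.14],[0.1,-0.07,-0.14],[0.1,-0.07,-0.14],[0.1,-0.07,-0.14]],"yaw":[0,0,0,0,0,0,0,0,0]}'
python3 - <<'E'
from m import *
measure('j')
a=cv2.imread("pics/j_side.png")[220:300,270:370];b=cv2.imread("pics/j_top.png")[190:290,270:370]
cv2.imwrite("pics/j.png",np.hstack([cv2.resize(a,(400,320),interpolation=2),cv2.resize(b,(320,320),interpolation=2)]))
for c in("top","side"):
    P=np.load(f"pics/j_{c}_green.npy");d=(P[:,:2]-[.552,-.009])@np.array([[.929,.37],[-.37,.929]])
    k=(abs(d[:,0])<.035)&(abs(d[:,1])<.055)&(P[:,2]<.09);A=np.c_[d[k],np.ones(k.sum())];print(np.linalg.lstsq(A,P[k,2],rcond=None)[0])
E
```

```text
time: 17.15
ee_pos: [0.3496, -0.0917, 0.233]
tool_rot: [[-0.929, 0.37, 0.002], [0.37, 0.929, -0.0], [-0.002, 0.001, -1.0]]
wrist_force: [0.4, -0.7, 0.1]
opening: -0.0002
grasp_force: 0.0
top peg 0.51 [ 0.4747 -0.0419  0.028 ]
top peg_tip 0.63 [ 0.4728 -0.0414  0.028 ]
top peg_tip 0.44 [0.5172 0.0492 0.028 ]
top gutter_end 0.61 [ 0.4826 -0.0503  0.028 ]
top dish_eye 0.6 [0.5195 0.0404 0.028 ]
top dish 0.96 [ 0.5535 -0.0045  0.    ]
top green 2217
 rim 812 ((549.062744140625, -3.7591705322265625), (128.06851196289062, 107.91941833496094), 68.59349060058594)
top red 55
 red axis [ 0.4902 -0.0127  0.0323] [-0.359 -0.933 -0.018] [0.5142 0.0498 0.0335] [ 0.4764 -0.0485  0.0316] yaw 158.95779763615286
side peg 0.55 [ 0.4723 -0.0392  0.028 ]
side peg_tip 0.5 [0.5116 0.0366 0.028 ]
side peg_tip 0.3 [ 5.937e-01 -5.000e-04  2.800e-02]
side gutter_end 0.56 [ 0.4702 -0.0452  0.028 ]
side dish_eye 0.57 [0.5014 0.0308 0.028 ]
side dish 0.75 [ 0.5456 -0.0167  0.    ]
side dish 0.71 [ 0.4728 -0.0041  0.    ]
side green 1934
 rim 421 ((542.448486328125, -5.8167877197265625), (132.679931640625, 116.55162048339844), 68.36068725585938)
side red 38
 red axis [ 0.4741 -0.048   0.0301] [-0.413 -0.899 -0.144] [ 0.482  -0.0309  0.0328] [ 0.4711 -0.0545  0.0291] yaw 155.30685691900513
[0.00045139 0.00073919 0.05182432]
[-0.01713933  0.00151538  0.05212312]
```

View pics/j.png

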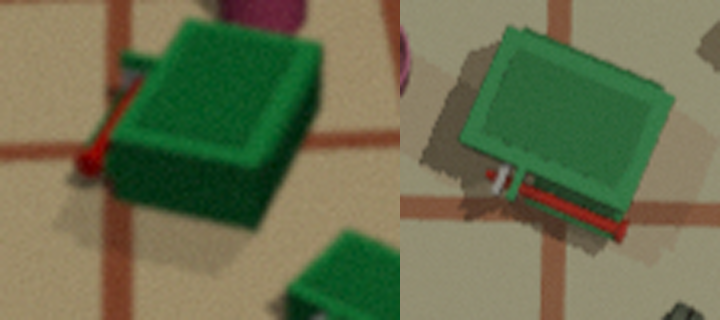

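The red tip shows beyond the dish's eye at (492,175). The head sits at the dish's side at (620,230), the lid is flat and the arm is clear.

```bash
python3 -c "
from h import *
print(workorder.sign_off())"
```

```text
the job is handed in; nothing more can be done
None
```

I shut the soap dish's lid, pushed the peg through both eyes until its head met the end of the gutter, and handed the job in; the final pictures agree, but sign-off gave no verdict.

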